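# Snap the refilled supply caddy shut

## Robot

A 7-joint arm with a two-finger parallel gripper is mounted at the origin on the work surface. World frame = base frame: x ahead of the robot, y to its left, z up, the work surface at z = 0. Lengths are in m, angles in rad, forces in N, time in s.
With the tool pointing down it reaches from about 0.425 to 0.875 m from the base axis. Payload 9.9 kg.
Tool frame: the origin (TCP) lies midway between the tips of the shut fingers; the grasp point (between the pads) lies 19 mm behind it (ctrl.grip_point_offset is the distance from the TCP to the grasp point, in m); z points along the fingers, y is the direction in which the jaws open and shut (so a half turn about z gives the same grasp; the last joint's range is limited). The gripper opens to 85 mm and grips with 20 to 120 N. Pads are 22 mm wide; open, the fingers measure 114 mm over their backs; the gripper's body (76 mm by 85 mm) begins 54 mm behind the grasp point. The pads swing forward as they close: fully open they stand 13 mm farther back than shut.
Start: joints at [-1.266, 0.576, 0.025, 1.437, -0.015, 1.129, -0.057], TCP at [0.256, 0.625, 0.231] pointing down, gripper open.
Joint ranges: [-2.76, 2.76], [-0.34, 2.15], [-1.52, 1.57], [0.19, 2.46], [-1.09, 4.23], [0.17, 1.99], [-2.82, 2.82]. Speed limits (rad/s): [2.22, 2.22, 3.01, 3.01, 3.14, 3.14, 3.14].

## Interface

Orientations are given as a rotation vector (axis times angle).
In Python, from rig import ctrl gives the robot as it stands.
- The arm moves only by the tool play_rows, never from a script. Its argument "targets" is one flat list of numbers, 7 for each row, row after row: the shift along the tool's x, y, z in mm, then the turn, a rotation vector about the tool's x, y, z in rad, then the finger opening in mm, from 0 to 85.4. In form: [tx, ty, tz, wx, wy, wz, claw, tx, ty, tz, wx, wy, wz, claw, ...]. A call has 1 to 20 rows; each row is the pose to reach, as a shift and turn from the pose commanded when the call began, along the tool's axes at that moment; what a row does not reach only later rows make up. A row lasts 1/8 s, in which the tool goes at most 62.5 mm and 10.7 degrees, less where a joint would pass 70% of its speed; a pose out of reach is approached as far as the arm can. A call with a gripper value outside its range is refused whole. The fingers move at their own pace and stop on an object; the grip force is fixed at half the most. Time passes only in rows, so rows that repeat a pose let the fingers close. It gives the time, the measured TCP pose, the force and the opening at its end, in the units of the state.
- ctrl.get_obs(): the state, without advancing time (a new reading comes with each control period).
- ctrl.grab_frame(name): name is "scene" or "top"; returns (picture, depth): 420x560x3 uint8, red, green, blue; 420x560 float32, m along the optical axis (not along the pixel's ray), 0 where there is no reading.
- ctrl.camera_model(name): a dict with "fov_y" (degrees; the focal length in pixels is half the picture's height over the tangent of half this angle, whatever the lens; pixels are square), "cx", "cy" (the principal point, pixels), "distortion" ([k1, k2, p1, p2, k3] as OpenCV has them; the pictures are not rectified), "world_from_camera" (4x4, takes a point from camera to world coordinates). Camera axes: x right, y down, z forward; pixel columns grow to the right and rows downward; lengths in m; the calibration is good to about 2 mm. A picture is of the moment at which its call begins. camera_model takes no time and is no camera call.
- ctrl.close_job(): hands the job in, once; it reports no verdict.
Trained networks look in the newest picture that a camera, given by its name, has taken for a name from the list of things; names that differ only in an ending like _2 or _b are one class to them, and where a whole thing is asked for, a point or a joint stands for the part that bears it (a point fixed in the world has none). Each returns a list of dicts, best first, with "confidence" (0 to 1); they miss things now and then, are a little off and sometimes report something else, mostly with a low value. They report only what shows in the picture. A call takes as long as a camera call. They do not tell look-alikes from the thing itself.
- ctrl.boxes_of(camera, name): "point" ([x, y, z] in m, in the coordinates of the camera as it stood for that picture, good to about 4 mm: the middle of the surface that is visible of it).
- ctrl.pinpoint(camera, name): "point" ([x, y, z] in m, in the coordinates of the camera as it stood for that picture, good to about 4 mm: a listed point, or the origin of a listed thing).
The state is a dict: "t": time; "q": joint angles; "dq": joint speeds; "tau": joint torques, N m; "eef_pos": TCP position; "orientation": TCP orientation; "wrist_force": force on the tool from outside, world axes, zero at the start; "ft_torque": the same for the moment, N m; "gripper_width": finger opening in m.
Only numpy, scipy, OpenCV 4.12 (cv2) and the standard library are available. Lean on these libraries where they do the work, as an engineer would, in place of code of your own. Each camera call takes 0.05 s, during which the arm holds its last target. There are 200 camera calls.

## Task

The yellow-lidded supply caddy has just been refilled and stands open: push its lid over past the snap point so that it springs fully shut, and come clear of it. The blue-lidded caddy is airing: leave its lid standing open throughout.

Things in the scene. Friction and masses are not known exactly. Their poses are not given: they have to be found in the camera images.
- yellow_caddy: Caddy: white open box 100 x 100 mm, 70 mm tall, fixed to the worktop, with a yellow lid. Origin: centre of its underside, at worktop height; z up; its x points to its hinged side, which faces away from the robot within 35 degrees. Hinge line: along its y, 52 mm along +x from the origin, 72 mm up. Clutter within 120 mm is under 30 mm tall.
- yellow_lid (a joint): Yellow lid: plate 100 mm wide, 5 mm thick, 110 mm from hinge line to edge (last 8 mm a 40 mm wide tab). Angle, rad: 0 shut, 1.9 open stop, leaning 19 degrees back past vertical (edge 176 mm up). A spring drives it to the nearer stop; snap point about 0.95. At the open stop it takes about 4 N, 55 mm from the hinge, to start it (less nearer the edge), then less. Space behind it (caddy +x) is free for fingers.
- blue_caddy: Caddy like the yellow one: white open box 100 x 100 mm, 70 mm tall, fixed to the worktop, with a blue lid. Origin: centre of its underside, at worktop height; z up; its x points to its hinged side, which faces away from the robot within 35 degrees. Hinge line: along its y, 52 mm along +x from the origin, 72 mm up. At least 250 mm from the yellow one, on either side of it.
- blue_lid (a joint): Blue lid of the blue caddy, same size, spring and angles as the yellow lid (0 shut, 1.9 open stop). It starts open and must stay open.
There are look-alikes about, which are no part of the job. Leave any purple look-alike of the yellow_caddy alone.

How it is judged:
By the outcome, as a careful person would: the job done as asked, in the order asked, and still so for the second after the job is handed in, with the robot touching nothing.
It also fails if it takes over 29 s, if anything falls off the work surface, if the arm or the gripper's body presses on something with over 40 N, if the wrist force passes 120 N, or if a joint passes its speed limit or range.

## Working session

There is one attempt and no reset: what is moved stays moved. The work goes in short steps, Python scripts to look and compute and a tool call to move; the robot and the scene stay as the last step left them, time stands still between calls to the robot, and variables do not carry over. Pictures are saved under pics/ and viewed, about 8 in all and at most 12, crops included, and the job is handed in when it is done.

Besides the shell and the picture viewer there is one more tool, called after "Emit:" by a JSON object that holds its "fn" and its "kwargs", one argument or row to a line. play_rows: Moves the arm, as the interface text tells. Its arguments: {"type":"object","properties":{"targets":{"type":"array","items":{"type":"number"}}},"required":["targets"]}

```bash
mkdir -p pics; cat > h.py <<'E'
import numpy as np, cv2
from rig import ctrl
def K(n):
    m=ctrl.camera_model(n); f=210/np.tan(np.radians(m["fov_y"])/2)
    return np.array([[f,0,m["cx"]],[0,f,m["cy"]],[0,0,1]]),np.array(m["distortion"],float),np.array(m["world_from_camera"])
def w(n,p):
    T=K(n)[2]; return (T[:3,:3]@np.asarray(p)+T[:3,3])
def px(n,p):
    k,d,T=K(n); return cv2.projectPoints(np.array([p],float),np.eye(3)[0]*0,np.zeros(3),k,d)[0].ravel()
def cloud(n,dep):
    k,d,T=K(n); v,u=np.mgrid[0:420,0:560]
    xy=cv2.undistortPoints(np.stack([u,v],-1).reshape(-1,1,2).astype(np.float64),k,d).reshape(420,560,2)
    P=np.dstack([xy[...,0]*dep,xy[...,1]*dep,dep]); return P@T[:3,:3].T+T[:3,3]
E
python3 - <<'E'
from h import *
for n in("scene","top"):
    im,d=ctrl.grab_frame(n); np.savez(f"{n}.npz",im=im,d=d)
    cv2.imwrite(f"pics/{n}1.png",im[...,::-1])
    print(n,K(n)[2][:3,3].round(3))
    for t in("yellow_caddy","blue_caddy","yellow_lid"):
        for f in(ctrl.pinpoint,ctrl.boxes_of):
            for r in f(n,t)[:5]: print(t,f.__name__,round(r["confidence"],2),w(n,r["point"]).round(3),px(n,r["point"]).round())
print(ctrl.get_obs())
E
```

```text
scene [1.297 0.041 0.646]
yellow_caddy call 0.92 [ 0.652 -0.017  0.006] [279. 279.]
yellow_caddy call 0.77 [ 0.507 -0.231 -0.001] [197. 238.]
yellow_caddy call 0.75 [ 0.288 -0.254  0.002] [206. 190.]
yellow_caddy call 0.81 [ 0.315 -0.238  0.06 ] [207. 177.]
yellow_caddy call 0.8 [ 0.545 -0.231  0.049] [191. 232.]
yellow_caddy call 0.73 [ 0.69  -0.012  0.078] [280. 267.]
blue_caddy call 0.98 [0.496 0.178 0.004] [363. 236.]
blue_caddy call 0.83 [0.544 0.18  0.064] [368. 229.]Traceback (most recent call last):
  File "<stdin>", line 8, in <module>
ValueError: it knows: blue_caddy, yellow_caddy
```

View pics/scene1.png

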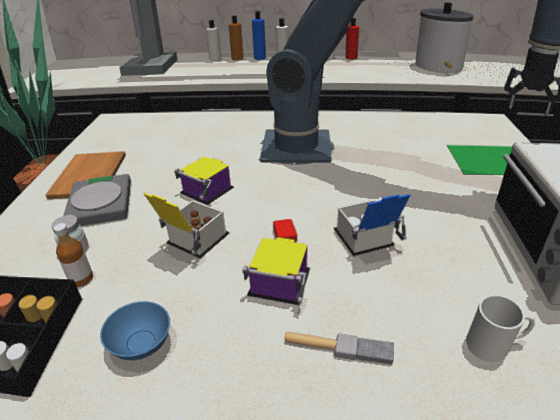

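The scene view shows three yellow-topped candidates. There is an open white caddy at (197,238), and two purple look-alikes, shut, at (279,279) and (206,190). The white one is the target. The blue-lidded caddy is at (363,236). Next comes the top view and the yaw.

```bash
python3 - <<'E'
from h import *
ims={}
for n in("scene","top"):
    im,d=ctrl.grab_frame(n); ims[n]=im
    P=cloud(n,d); hsv=cv2.cvtColor(im,cv2.COLOR_RGB2HSV)
    if n=="top":
        cv2.imwrite("pics/top1.png",im[...,::-1])
        for t in("yellow_caddy","blue_caddy"):
            for r in ctrl.pinpoint(n,t)[:5]: print(t,round(r["confidence"],2),w(n,r["point"]).round(3),px(n,r["point"]).round())
    for nm,h0,h1,c in(("yellow",22,34,(.53,-.23)),("blue",105,125,(.52,.18))):
        m=(hsv[...,0]>=h0)&(hsv[...,0]<=h1)&(hsv[...,1]>120)&(d>0)&(np.hypot(P[...,0]-c[0],P[...,1]-c[1])<.15)&(P[...,2]>.06)
        m=cv2.erode(m.astype(np.uint8),np.ones((3,3)))>0
        Q=P[m]; 
        if len(Q)<20: print(n,nm,len(Q)); continue
        for _ in range(4):
            mu=np.median(Q,0); u,s,v=np.linalg.svd(Q-Q.mean(0),full_matrices=False); nn=v[2]; r=(Q-Q.mean(0))@nn; Q=Q[abs(r)<max(.004,2*r.std())]
        nn=nn*np.sign(nn[0]); 
        print(n,nm,len(Q),"mean",Q.mean(0).round(3),"normal",nn.round(3),"yaw deg",np.degrees(np.arctan2(nn[1],nn[0])).round(1),"min",Q.min(0).round(3),"max",Q.max(0).round(3))
        hi=Q[Q[:,2]>Q[:,2].max()-.02]; print(" top part mean",hi.mean(0).round(3))
cv2.imwrite("pics/crop.png",cv2.resize(ims["scene"][170:270,130:260,::-1],None,fx=5,fy=5,interpolation=cv2.INTER_CUBIC))
o=ctrl.get_obs(); print(o["t"],o["eef_pos"],o["orientation"])
E
```

```text
scene yellow 518 mean [ 0.579 -0.26   0.13 ] normal [ 0.83  -0.456 -0.32 ] yaw deg -28.8 min [ 0.547 -0.304  0.081] max [ 0.61  -0.217  0.174]
 top part mean [ 0.588 -0.268  0.163]
scene blue 807 mean [0.567 0.202 0.129] normal [ 0.881  0.347 -0.321] yaw deg 21.5 min [0.539 0.158 0.078] max [0.594 0.25  0.175]
 top part mean [0.577 0.208 0.162]
yellow_caddy 0.97 [ 0.286 -0.258 -0.002] [398. 285.]
yellow_caddy 0.97 [ 0.651 -0.019 -0.001] [302. 139.]
yellow_caddy 0.57 [ 0.498 -0.231  0.002] [386. 199.]
blue_caddy 0.73 [0.494 0.171 0.   ] [225. 197.]
top yellow 1019 mean [ 0.568 -0.263  0.129] normal [ 0.833 -0.462 -0.306] yaw deg -29.0 min [ 0.534 -0.309  0.078] max [ 0.602 -0.219  0.178]
 top part mean [ 0.579 -0.268  0.165]
top blue 1019 mean [0.558 0.204 0.129] normal [ 0.881  0.341 -0.328] yaw deg 21.2 min [0.53  0.158 0.078] max [0.587 0.251 0.176]
 top part mean [0.57  0.207 0.164]
0.45 [0.25582748 0.62457744 0.23119711] [-6.06765287e-01 -3.08239554e+00  3.25670504e-04]
```

View pics/top1.png

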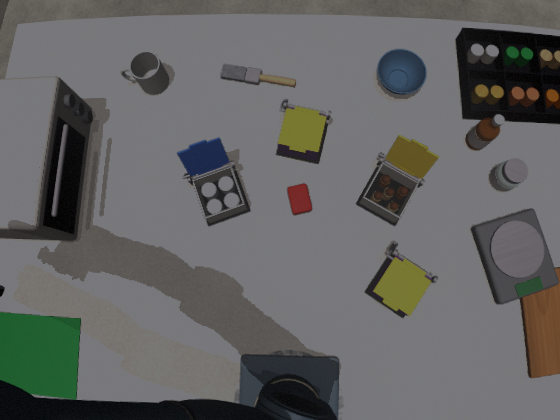

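View pics/crop.png

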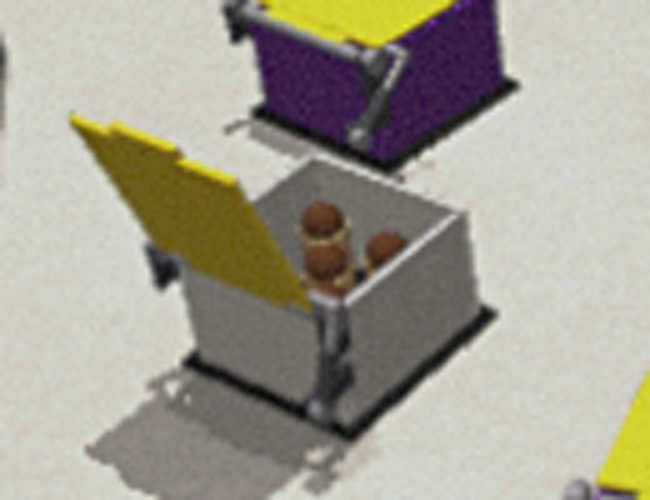

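The top view shows the white caddy with brown contents at (390,195). Its yellow lid stands open at (410,158), yaw about -29° from both cameras. The purple look-alikes are at (303,130) and (400,285), and the blue caddy is at (220,190). In the crop the target has a white body and an open yellow lid, so the choice is confirmed. I'll move high, with the fingers shut, to a point behind the lid at about (0.614, -0.293).

Emit:
{"fn": "play_rows", "kwargs": {
  "targets": [0,0,-50,0,0,0,0,-368,-254,-50,0,0,0,0,-368,-254,-50,0,0,0,0,-368,-254,-50,0,0,0,0,-368,-254,-50,0,0,0,0,-368,-254,-50,0,0,0,0,-368,-254,-50,0,0,0,0,-368,-254,-50,0,0,0,0,-368,-254,-50,0,0,0.06,0,-679,-713,-50,0,0,0.117,0,-679,-713,-50,0,0,0.117,0,-679,-713,-50,0,0,0.117,0,-679,-713,-50,0,0,0.117,0,-679,-713,-50,0,0,0.117,0,-679,-713,-50,0,0,0.117,0,-679,-713,-50,0,0,0.117,0,-679,-713,-50,0,0,0.117,0,-679,-713,-50,0,0,0.117,0,-679,-713,-50,0,0,0.117,0,-679,-713,-50,0,0,0.117,0]
}}

```text
t: 2.95
eef_pos: [0.6143, -0.2913, 0.2809]
orientation: [-0.785, -3.041, -0.002]
wrist_force: [0.0, -0.1, -0.5]
gripper_width: -0.0002
```

```bash
python3 - <<'E'
from h import *
im,d=ctrl.grab_frame("scene")
cv2.imwrite("pics/s2.png",cv2.resize(im[60:300,100:420,::-1],None,fx=2.5,fy=2.5))
o=ctrl.get_obs(); R=cv2.Rodrigues(np.array(o["orientation"]))[0]; print(o["eef_pos"],R.round(3))
E
```

```text
[ 0.61449028 -0.2905748   0.28113059] [[-0.876  0.483  0.   ]
 [ 0.483  0.876  0.001]
 [ 0.001  0.001 -1.   ]]
```

View pics/s2.png

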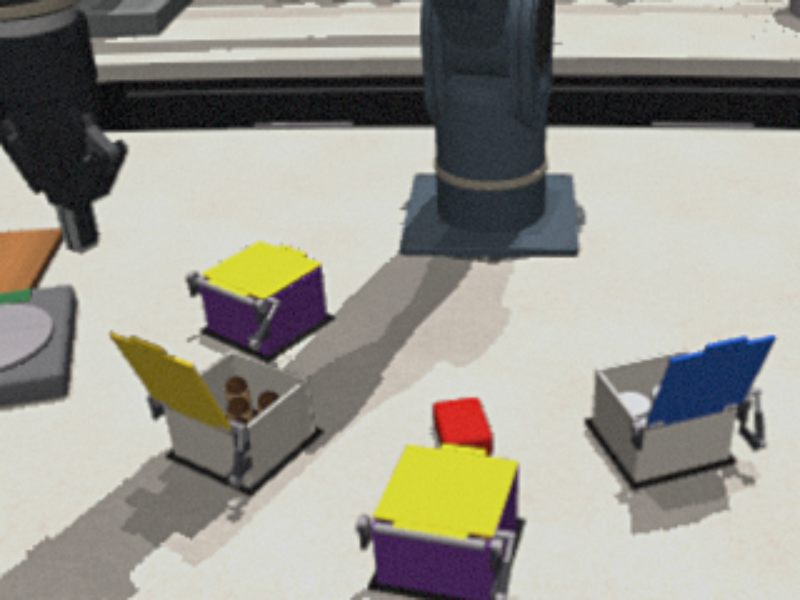

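The gripper hangs above and behind the open yellow lid, with the fingertip at about (80,245) in the crop. Both lids are still open. Next I'll lower it behind the lid.

Emit:
{"fn": "play_rows", "kwargs": {
  "targets": [0,0,50,0,0,0,0,0,0,100,0,0,0,0,0,0,140,0,0,0,0,0,0,140,0,0,0,0,20,0,140,0,0,0,0,20,0,140,0,0,0,0]
}}

```text
t: 3.75
eef_pos: [0.597, -0.2819, 0.1438]
orientation: [0.784, 3.04, 0.0]
wrist_force: [-0.3, -0.5, 0.3]
gripper_width: -0.0001
```

Emit:
{"fn": "play_rows", "kwargs": {
  "targets": [15,0,0,0,0,0,0,30,0,0,0,0,0,0,45,0,0,0,0,0,0,60,0,0,0,0,0,0,75,0,0,0,0,0,0,90,0,0,0,0,0,0,105,0,5,0,0,0,0,115,0,10,0,0,0,0,115,0,10,0,0,0,0]
}}

```text
t: 4.88
eef_pos: [0.4961, -0.2269, 0.1319]
orientation: [0.785, 3.041, 0.0]
wrist_force: [0.6, -0.8, -0.5]
gripper_width: 0.0001
```

No contact force is left. I'll lift away and look.

Emit:
{"fn": "play_rows", "kwargs": {
  "targets": [0,0,-60,0,0,0,0,0,0,-120,0,0,0,0,-60,-60,-170,0,0,0,0,0,-120,-170,0,0,0,0,0,-120,-170,0,0,0,0,0,-120,-170,0,0,0,0]
}}

```text
t: 5.62
eef_pos: [0.4362, -0.3348, 0.3028]
orientation: [0.793, 3.038, -0.003]
wrist_force: [0.3, 0.6, -1.2]
gripper_width: 0.0
```

```bash
python3 - <<'E'
from h import *
im,d=ctrl.grab_frame("scene")
cv2.imwrite("pics/s3.png",cv2.resize(im[60:300,100:420,::-1],None,fx=2.5,fy=2.5))
P=cloud("scene",d); hsv=cv2.cvtColor(im,cv2.COLOR_RGB2HSV)
for nm,h0,h1,c in(("yellow",22,34,(.50,-.23)),("blue",105,125,(.52,.18))):
    m=(hsv[...,0]>=h0)&(hsv[...,0]<=h1)&(hsv[...,1]>120)&(d>0)&(np.hypot(P[...,0]-c[0],P[...,1]-c[1])<.12)&(P[...,2]>.05)
    Q=P[cv2.erode(m.astype(np.uint8),np.ones((3,3)))>0]; print(nm,len(Q),Q.mean(0).round(3),"z",np.percentile(Q[:,2],[2,50,98]).round(3), np.linalg.svd(Q-Q.mean(0),full_matrices=False)[2][2].round(3))
o=ctrl.get_obs(); print(o["t"],o["eef_pos"],o["wrist_force"])
E
```

```text
yellow 847 [ 0.51  -0.227  0.076] z [0.074 0.076 0.078] [ 0.002 -0.003  1.   ]
blue 782 [0.566 0.204 0.128] z [0.082 0.129 0.171] [-0.882 -0.345  0.32 ]
5.675 [ 0.43771683 -0.33310061  0.30215275] [-0.46032916 -0.2784197   0.33756763]
```

View pics/s3.png

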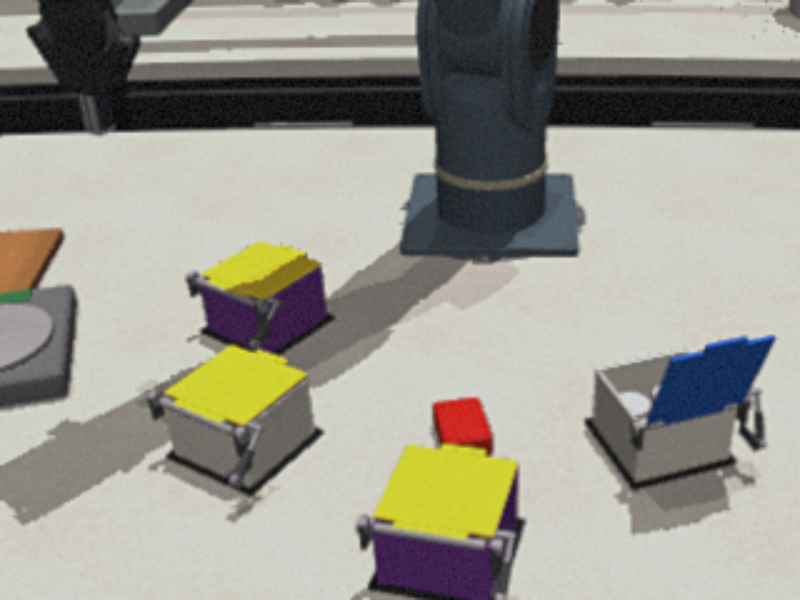

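The yellow lid at (235,385) in the crop is flat and shut. The blue lid at (710,380) is still open, the look-alikes have not moved, and the arm is high and clear.

```bash
python3 -c "
from rig import ctrl
print(ctrl.close_job())"
```

```text
the job is handed in; nothing more can be done
None
```

The yellow-lidded caddy is shut, the blue lid is still open, and I handed the job in after about 5.7 s on the robot's clock. I lowered the closed fingers behind the yellow lid, pushed it towards the robot past the snap point, then lifted away.

- **Yellow lid:** it lies flat, at about 76 mm with a vertical normal, which fits fully shut.
- **Blue lid:** it still stands at its open stop, at the same angle as before the push.
- **Clear of everything:** the purple look-alikes have not moved. The gripper is about 0.3 m up, touching nothing, with a wrist force of about 0.6 N.

No check failed. The wrist force was read only at the end of each move, so I have no figure for the peak during the push. The two cameras put the lids about 10 mm apart in x before the push, which was within the clearance I allowed.

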